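Find the tin with the loose exercise ball and hold it out

ROBOT

A 7-joint arm with a two-finger parallel gripper is mounted at the origin on the work surface. World frame = base frame: x ahead of the robot, y to its left, z up, the work surface at z = 0. Lengths are in m, angles in degrees, forces in N, time in s.
With the tool pointing down it reaches from about 0.425 to 0.95 m from the base axis. Payload 4.7 kg.
Tool frame: the origin (TCP) lies midway between the tips of the shut fingers; the grasp point (between the pads) lies 19 mm behind it; z points along the fingers, y is the direction in which the jaws open and shut (so a half turn about z gives the same grasp; the last joint's range is limited). The gripper opens to 87 mm and grips with 3 to 60 N. Pads are 19 mm wide; open, the fingers measure 117 mm over their backs; the gripper's body (75 mm by 190 mm) begins 51 mm behind the grasp point.
Start: joints at [-64.853, 26.849, -2.785, 87.806, 1.381, 65.374, -4.715], TCP at [0.304, 0.603, 0.223] pointing down, gripper open.
Joint ranges: [-148.3, 148.3], [-19.14, 114.17], [-79.39, 73.82], [5.75, 140.21], [-59.74, 239.74], [12.07, 113.84], [-152.46, 152.46]. Speed limits (degrees/s): [147.25, 147.25, 180, 180, 180, 180, 180].

INTERFACE

Orientations are given as [roll, pitch, yaw] about the fixed x, y, z axes, in that order (R = Rz(yaw) Ry(pitch) Rx(roll)).
In Python, from cell import sensors, vision, env gives the robot as it stands.
- The arm moves only by the tool send_rows, never from a script. Its arguments are lists of equal length, an entry for each row: "grip": the closure in counts, from 0 (fully open) to 255 (shut); "delta_pos": the shift along the tool's x, y, z in m, a list of three; "yaw": the turn about the tool's z in rad. In form: {"grip": [grip, ...], "delta_pos": [[x, y, z], ...], "yaw": [yaw, ...]}. A call has 1 to 12 rows; each row shifts and turns the pose as measured when the row begins, along the tool's axes as they then stand; what a row does not reach is not made up. A row lasts 1/12 s, in which the tool goes at most 41.7 mm and 7.16 degrees, less where a joint would pass 70% of its speed; a pose out of reach is approached as far as the arm can. A call with a gripper value outside its range is refused whole. The fingers move at their own pace and stop on an object; "squeeze" is the grip in N (left out, the last holds). Time passes only in rows, so rows that do not move let the fingers close. It gives the time, the measured TCP pose, the force and the opening at its end, in the units of the state.
- sensors.read_state(): the state, without advancing time (a new reading comes with each control period).
- vision.camera(name): name is "scene" or "top" or "wrist"; returns a dict with "img" (420x560x3 uint8, blue, green, red), "intrinsics" (3x3 intrinsics, pixels), "D" ([k1, k2, p1, p2, k3] as OpenCV has them; the pictures are not rectified), "position" and "rotation" of the camera in the world; the wrist camera has in their place "mount" (4x4, takes a point from camera to tool coordinates, whose origin is the TCP and whose axes are the flange's). Camera axes: x right, y up, looking along -z (the intrinsics and any distortion apply to the point x, -y, -z); pixel columns grow to the right and rows downward; lengths in m; the calibration is good to about 2 mm. A picture is of the moment at which its call begins: read the wrist's pose just before it. There is no depth.
- env.close_job(): hands the job in, once; it reports no verdict.
The state is a dict: "clock": time; "qpos": joint angles; "dq": joint speeds; "tau": joint torques, N m; "tool_pos": TCP position; "eef_rot": TCP orientation; "contact_force": force on the tool from outside, world axes, zero at the start; "moment": the same for the moment, N m; "gripper_width": opening from 0.0 (shut) to 1.0 (fully open).
Only numpy, scipy, OpenCV 4.12 (cv2) and the standard library are available. Lean on these libraries where they do the work, as an engineer would, in place of code of your own. Each camera call takes 0.05 s, during which the arm holds its last target. There are 200 camera calls.

TASK

Three sealed tins of hand-exercise balls stand on the counter, and in one of them the ball has come out of its foam. Lift and shake the tins one at a time, setting each silent one back upright where it stood, until you have the one that rattles; then hold that tin out, upright and still, in the air over the middle of the fitting mat, one to three hand's breadths up, and finish while still holding it. Leave the other things on the counter alone.

Things in the scene. Friction and masses are not known exactly. Their poses are not given: they have to be found in the camera images.
- tin_a_mid (a point): plain sealed aluminium tin, a closed box 96 mm long (x), 60 mm wide (y), 56 mm high (z), latch on one short end, about 0.4 kg; the three look alike, long sides roughly parallel; this point is its centre, half-way up, axes along its edges. Any of the three may hold the loose ball, a different one each time; the other two hold a ball bedded tight in foam (silent)
- tin_b_mid (a point): plain sealed aluminium tin, a closed box 96 mm long (x), 60 mm wide (y), 56 mm high (z), latch on one short end, about 0.4 kg; the three look alike, long sides roughly parallel; this point is its centre, half-way up, axes along its edges. The loose ball, if in this tin: steel, 40 mm, 260 g, rolling in a hollow 88 mm long, 52 mm wide, 47 mm high
- tin_c_mid (a point): plain sealed aluminium tin, a closed box 96 mm long (x), 60 mm wide (y), 56 mm high (z), latch on one short end, about 0.4 kg; the three look alike, long sides roughly parallel; this point is its centre, half-way up, axes along its edges. A loose ball runs along the length as the tin is shaken or tipped that way, knocks on the end and stays near it (up to 24 mm off centre)
- mat_top (a point): grey fitting mat, 100 x 180 mm and 6 mm thick, fixed on the worktop in front of the tins; this point is the centre of its top face
- wrist_shell: cream thermoplastic wrist shell, half-tube 150 mm long, 75 mm wide, 45 mm high, loose; origin under its centre, x along it; bystander
- dynamometer: blue hand dynamometer lying flat, 130 x 90 mm, 38 mm high, loose; origin under its centre; bystander
- spatula: steel spatula with walnut handle, 250 mm long, lying flat, loose; bystander
- finger_splint: curved aluminium finger splint, 60 x 24 mm, 15 mm high, loose; bystander
Things that resemble listed ones, but are neither listed nor needed, are in the scene too. Leave any pink look-alike of the part that bears tin_a_mid alone.

How it is judged:
By the outcome, as a careful person would: the job done as asked, in the order asked, and still so for the second after the job is handed in, while the arm keeps its last pose, push and grip.
It also fails if it takes over 72 s, if anything falls off the work surface, if the arm or the gripper's body presses on something with over 40 N, if the wrist force passes 120 N, or if a joint passes its speed limit or range.

## Working session

There is one attempt and no reset: what is moved stays moved. The work goes in short steps, Python scripts to look and compute and a tool call to move; the robot and the scene stay as the last step left them, time stands still between calls to the robot, and variables do not carry over. Pictures are saved under pics/ and viewed, on a budget of 10 in all, crops included, one or two more only if the job needs it, and the job is handed in when it is done.

Besides the shell and the picture viewer there is one more tool, called after "Call:" by a JSON object that holds its "api" and its "payload", one argument or row to a line. send_rows: Moves the arm, as the interface text tells. Its arguments: {"type":"object","properties":{"grip":{"type":"array","items":{"type":"number"}},"delta_pos":{"type":"array","items":{"type":"array","items":{"type":"number"}}},"yaw":{"type":"array","items":{"type":"number"}},"squeeze":{"type":"number"}},"required":["grip","delta_pos","yaw"]}

```bash
ls; mkdir -p pics
python3 - <<'E'
from cell import sensors, vision
import cv2,pickle
s=sensors.read_state();print(s)
d={}
for n in("scene","top"):
    c=vision.camera(n);d[n]=c;cv2.imwrite(f"pics/{n}0.png",c["img"]);print(n,c["intrinsics"],c["D"],c["position"],c["rotation"])
pickle.dump(d,open("cams.pkl","wb"))
c=vision.camera("wrist");print(c["mount"],c["intrinsics"])
E
```

```text
pics
{'clock': 0.0, 'qpos': array([-64.85348326,  26.89999063,  -2.78419309,  87.87492595,
         1.380242  ,  65.37328206,  -4.71544799]), 'dq': array([ 0.05204761,  0.06607821, -0.05116209, -0.05865287,  0.005321  ,
       -0.0038045 ,  0.01952735]), 'tau': array([-2.60293240e-05, -5.07983100e+01, -8.11083382e-02, -2.36156827e+01,
       -6.13685022e-02,  3.80728429e-02,  1.92239536e-04]), 'tool_pos': array([0.30408423, 0.60194941, 0.22145894]), 'eef_rot': array([-1.79885390e+02,  3.68746869e-03,  1.53199135e+02]), 'contact_force': array([-0.48310459, -0.27954139, -0.07685554]), 'moment': array([-0.00152008, -0.03648208, -0.04485449]), 'gripper_width': 0.9984439979133679}
scene [[388.2618808    0.         278.75954025]
 [  0.         388.2618808  208.99854471]
 [  0.           0.           1.        ]] [-0.04792915  0.          0.          0.          0.        ] [ 1.04658877 -0.00506192  0.87377285] [33.82717644  0.11300367 84.74130597]
top [[405.27171505   0.         279.90683564]
 [  0.         405.27171505 209.15781561]
 [  0.           0.           1.        ]] [-0.06569518  0.          0.          0.          0.        ] [0.39290411 0.04639199 1.22503288] [  6.81875119  -0.91396396 -90.29773105]
[[-4.73149784e-05  9.70957588e-01  2.39251668e-01  6.52978110e-02]
 [ 9.99999999e-01  4.33597142e-05  2.17951871e-05  2.25936108e-04]
 [ 1.07883183e-05  2.39251669e-01 -9.70957589e-01 -1.63020619e-01]
 [ 0.00000000e+00  0.00000000e+00  0.00000000e+00  1.00000000e+00]] [[327.13114522   0.         280.01210397]
 [  0.         327.13114522 213.77726033]
 [  0.           0.           1.        ]]
```

View pics/scene0.png

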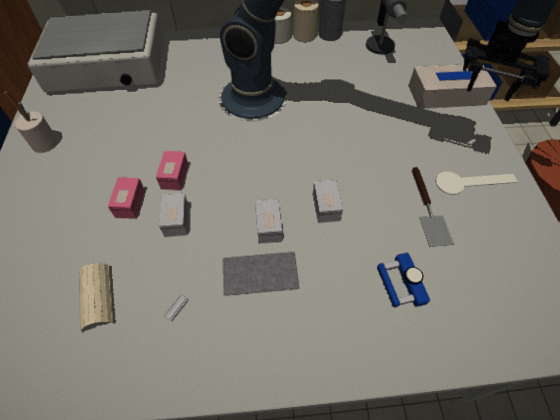

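View pics/top0.png

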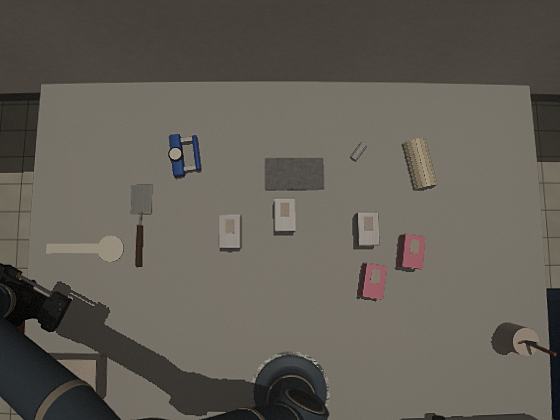

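The scene view shows three plain grey tins at (173,212), (268,219) and (328,199). In the top view they are at (368,229), (284,215) and (230,231). Look-alikes are the pink tins at top (414,252) and (374,281), which I'll leave alone. The mat is at top (294,174).

```bash
cat > h.py <<'E'
import numpy as np,cv2
from scipy.spatial.transform import Rotation as R
def ray(c,uv,Rm=None,p=None):
    n=cv2.undistortPoints(np.float32(uv).reshape(-1,1,2),c["intrinsics"],np.float64(c["D"])).reshape(-1,2)
    d=np.c_[n[:,0],-n[:,1],-np.ones(len(n))]
    if Rm is None: Rm=R.from_euler("xyz",c["rotation"],degrees=True).as_matrix();p=np.array(c["position"])
    return p,d@Rm.T
def onplane(c,uv,z,Rm=None,p=None):
    p,d=ray(c,uv,Rm,p);return p+d*((z-p[2])/d[:,2])[:,None]
def wristpose(c,s):
    T=np.eye(4);T[:3,:3]=R.from_euler("xyz",s["eef_rot"],degrees=True).as_matrix();T[:3,3]=s["tool_pos"]
    M=T@c["mount"];return M[:3,:3],M[:3,3]
E
python3 - <<'E'
import pickle,cv2,numpy as np
from h import *
d=pickle.load(open("cams.pkl","rb"))
c=d["top"];im=c["img"]
hsv=cv2.cvtColor(im,cv2.COLOR_BGR2HSV)
print([im[y,x] for x,y in((284,205),(284,231),(320,250),(294,174),(368,217),(368,242))])
def meas(c,box,z,f):
    x0,y0,x1,y1=box;m=f(c["img"][y0:y1,x0:x1].astype(int)).astype(np.uint8)
    m=cv2.morphologyEx(m,cv2.MORPH_CLOSE,np.ones((9,9)))
    cn=max(cv2.findContours(m,0,2)[0],key=cv2.contourArea).reshape(-1,2)+[x0,y0]
    w=onplane(c,cn.astype(float)+0.,z)[:,:2]
    r=cv2.minAreaRect((w*1000).astype(np.float32));print(box,[np.round(v,1) for v in r])
# bright tops
for b in((205,205,255,260),(262,190,305,240),(345,205,388,255)):
    for t in (140,150,160): 
        meas(c,b,.056,lambda a:a.max(2)>t)
meas(c,(250,145,340,200),.006,lambda a:a.max(2)<95)
crop=np.hstack([cv2.resize(im[195:265,200:400],None,fx=4,fy=4,interpolation=2)]);cv2.imwrite("pics/crop1.png",crop)
E
```

```text
[array([105, 118, 130], dtype=uint8), array([48, 53, 54], dtype=uint8), array([105, 115, 121], dtype=uint8), array([74, 78, 81], dtype=uint8), array([103, 116, 130], dtype=uint8), array([133, 140, 147], dtype=uint8)]
(205, 205, 255, 260) [array([471.3, 173.3]), array([55.1, 89.6]), np.float64(89.8)]
(205, 205, 255, 260) [array([471.3, 173.7]), array([51.7, 89.6]), np.float64(89.8)]Traceback (most recent call last):
  File "<stdin>", line 16, in <module>
  File "<stdin>", line 10, in meas
ValueError: max() iterable argument is empty
```

Run:
```python
import pickle,cv2,numpy as np
from h import *
d=pickle.load(open("cams.pkl","rb"))
def meas(c,box,z,f):
    x0,y0,x1,y1=box;m=f(c["img"][y0:y1,x0:x1].astype(int)).astype(np.uint8)
    cn=max(cv2.findContours(m,0,2)[0],key=cv2.contourArea).reshape(-1,2)+[x0,y0]
    w=onplane(c,cn.astype(float),z)[:,:2]
    r=cv2.minAreaRect((w*1000).astype(np.float32));print(box,[np.round(v,1) for v in r])
c=d["top"];im=c["img"]
for b in((205,205,255,260),(262,190,305,240),(345,205,388,255)):
    for t in (118,124): meas(c,b,.056,lambda a:a[...,0]>t)
meas(c,(250,145,340,200),.006,lambda a:a.max(2)<95)
cv2.imwrite("pics/crop1.png",cv2.resize(im[195:265,200:400],None,fx=4,fy=4,interpolation=2))
```

```text
(205, 205, 255, 260) [array([471.2, 174.3]), array([95.6, 57.9]), np.float64(0.4)]
(205, 205, 255, 260) [array([469.8, 172.9]), array([92.9, 55. ]), np.float64(0.3)]
(262, 190, 305, 240) [array([517.2,  12.9]), array([92.4, 59.6]), np.float64(1.8)]
(262, 190, 305, 240) [array([517.2,  13.9]), array([92. , 58.4]), np.float64(1.4)]
(345, 205, 388, 255) [array([ 476.3, -229.7]), array([92.7, 58.8]), np.float64(1.4)]
(345, 205, 388, 255) [array([ 475.8, -229.5]), array([90.7, 58.1]), np.float64(1.1)]
(250, 145, 340, 200) [array([647.2, -18. ]), array([178.5, 100. ]), np.float64(90.0)]
```

View pics/crop1.png

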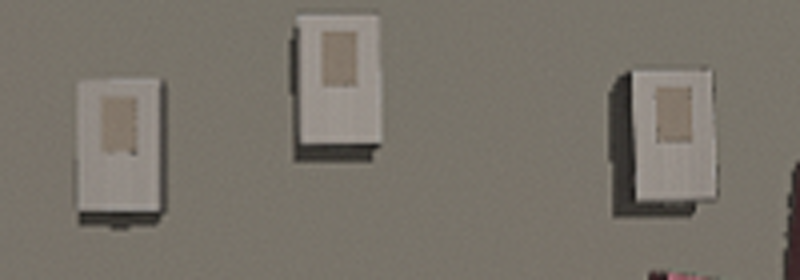

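Plain tins in world coordinates: L (0.471, 0.173), M (0.517, 0.013) and R (0.476, −0.230), long axes about +x. Mat centre is (0.647, −0.018). The crop shows three unpainted aluminium tins, so the choice is confirmed.

Call:
{"api": "send_rows", "payload": {
  "grip": [0,0,0,0,0,0,0,0,0,0,0,0],
  "delta_pos": [
    [0,0,0],
    [0,0,0],
    [0,0,0],
    [0,0,0],
    [-0.0146,-0.0373,0],
    [-0.0146,-0.0373,0],
    [-0.0146,-0.0373,0],
    [-0.0146,-0.0373,0],
    [-0.0146,-0.0373,0],
    [-0.0146,-0.0373,0],
    [-0.0146,-0.0373,0],
    [-0.0146,-0.0373,0]
  ],
  "yaw": [-0.12,-0.12,-0.12,-0.107,0,0,0,0,0,0,0,0],
  "squeeze": 40
}}

```text
clock: 1.15
tool_pos: [0.4241, 0.3042, 0.2152]
eef_rot: [-179.9, -0.6, -177.5]
contact_force: [0.9, 1.1, 0.0]
gripper_width: 1.001
```

Call:
{"api": "send_rows", "payload": {
  "grip": [0,0,0,0,0,0],
  "delta_pos": [
    [-0.012,-0.033,0.004],
    [-0.012,-0.033,0.004],
    [-0.012,-0.033,0.004],
    [-0.012,-0.033,0.004],
    [0,0,0],
    [0,0,0]
  ],
  "yaw": [0.02,0,0,0,0,0]
}}

```text
clock: 1.65
tool_pos: [0.4798, 0.1549, 0.1983]
eef_rot: [-179.7, -0.5, -179.7]
contact_force: [-0.8, 0.3, -0.1]
gripper_width: 0.998
```

```bash
cat > w.py <<'E'
import sys,cv2
from cell import sensors,vision
from h import *
s=sensors.read_state();c=vision.camera("wrist");Rm,p=wristpose(c,s)
print(s["tool_pos"],s["eef_rot"],s["dq"].round(1))
im=c["img"];cv2.imwrite(f"pics/{sys.argv[1]}.png",im)
m=(im[...,0]>int(sys.argv[2])).astype(np.uint8)
for cn in cv2.findContours(m,0,2)[0]:
    if cv2.contourArea(cn)<3000: continue
    r=cv2.minAreaRect((onplane(c,cn.reshape(-1,2).astype(float),.056,Rm,p)[:,:2]*1000).astype(np.float32))
    print([np.round(v,1) for v in r],cv2.boundingRect(cn))
E
python3 w.py w1 118
```

```text
[0.4798005  0.1548877  0.19834351] [-179.65941712   -0.47240185 -179.71686906] [ 3.9  0.2  2.7  0.8  2.1 -0.1  0.9]
[array([593.1, 174. ]), array([ 43.4, 177.1]), np.float64(0.5)] (212, 293, 173, 39)
[array([421.9, 143.1]), array([229.2, 519.5]), np.float64(0.6)] (0, 0, 560, 262)
```

View pics/w1.png

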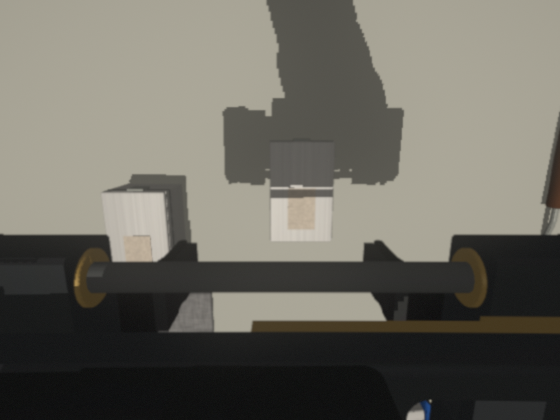

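Wrist view: the L tin is centred near (301,190), with its top face edges at columns 270 to 333 and a gripper shadow across it. M is at the left, (140,225).

Run:
```python
from h import *
import cv2
from cell import vision
c=vision.camera("wrist")
s=dict(tool_pos=[.4798,.1549,.1983],eef_rot=[-179.66,-.47,-179.72])
Rm,p=wristpose(c,s)
uv=[(270,141),(333,141),(270,187),(333,187),(271,241),(332,241)]
for z in(.056,0):print(onplane(c,uv,z,Rm,p).round(4))
```

```text
[[0.4205 0.145  0.056 ]
 [0.4203 0.2024 0.056 ]
 [0.4628 0.1449 0.056 ]
 [0.4625 0.2042 0.056 ]
 [0.5162 0.1458 0.056 ]
 [0.5158 0.2055 0.056 ]]
[[0.4214 0.143  0.    ]
 [0.4211 0.2109 0.    ]
 [0.4714 0.1429 0.    ]
 [0.471  0.2131 0.    ]
 [0.5345 0.1439 0.    ]
 [0.534  0.2146 0.    ]]
```

Call:
{"api": "send_rows", "payload": {
  "grip": [0,0,0,0,0,0],
  "delta_pos": [
    [0.006,0.011,0.03],
    [0.006,0.011,0.03],
    [0,0,0.03],
    [0,0,0],
    [0,0,0],
    [0,0,0]
  ],
  "yaw": [0,0,0,0,0,0]
}}

```text
clock: 2.25
tool_pos: [0.4667, 0.1879, 0.1091]
eef_rot: [180.0, -0.1, -178.8]
contact_force: [-1.0, 0.4, -1.0]
gripper_width: 0.998
```

Call:
{"api": "send_rows", "payload": {
  "grip": [0,0,0,0,0,0,0],
  "delta_pos": [
    [-0.001,-0.012,0],
    [0,0,0],
    [0,0,0.025],
    [0,0,0.025],
    [0,0,0.02],
    [0,0,0],
    [0,0,0]
  ],
  "yaw": [0.01,0,0,0,0,0,0]
}}

```text
clock: 2.83
tool_pos: [0.4782, 0.1767, 0.0484]
eef_rot: [179.5, 1.1, -179.7]
contact_force: [0.2, 0.3, 0.9]
gripper_width: 0.995
```

Call:
{"api": "send_rows", "payload": {
  "grip": [0,0,0,0,0],
  "delta_pos": [
    [0.004,0,0.005],
    [0.004,0,0.005],
    [0,0,0],
    [0,0,0],
    [0,0,0]
  ],
  "yaw": [0,0,0,0,0]
}}

```text
clock: 3.25
tool_pos: [0.4728, 0.1774, 0.0425]
eef_rot: [179.3, 1.6, -179.8]
contact_force: [0.2, -0.1, -0.1]
gripper_width: 1.002
```

```bash
python3 -c "
from cell import sensors
s=sensors.read_state()
for k in s:print(k,s[k])"
```

```text
clock 3.25
qpos [-25.6008973   24.47100339   0.28937839 121.10504232  -0.17803951
  32.66313349  65.02355023]
dq [-0.04150991 -0.72034916 -0.00837972 -0.25765271  0.0048668   0.05410927
 -0.07940262]
tau [ 1.53630209e-02 -3.95207298e+01  5.38312644e-01 -1.47236645e+01
  7.62727694e-03 -2.30664230e-02 -8.68930783e-04]
tool_pos [0.47280695 0.17736968 0.04248045]
eef_rot [ 179.27354542    1.60463678 -179.79567485]
contact_force [ 0.18795974 -0.06731998 -0.08623959]
moment [ 0.01767072  0.08265176 -0.00666542]
gripper_width 1.002262253719688
```

Call:
{"api": "send_rows", "payload": {
  "grip": [0,0,0,0,0,0,0],
  "delta_pos": [
    [0.002,-0.001,0.01],
    [0.001,0,0.01],
    [0.001,0,0.005],
    [0,0,0],
    [0,0,0],
    [0,0,0],
    [0,0,0]
  ],
  "yaw": [0,0,0,0,0,0,0]
}}

```text
clock: 3.83
tool_pos: [0.4693, 0.1769, 0.0147]
eef_rot: [179.3, 1.6, -179.8]
contact_force: [0.4, 0.6, -0.4]
gripper_width: 1.005
```

Call:
{"api": "send_rows", "payload": {
  "grip": [255,255,255,255,255,255,255,255,255,255],
  "delta_pos": [
    [0,0,0],
    [0,0,0],
    [0,0,0],
    [0,0,0],
    [0,0,0],
    [0,0,0],
    [0,0,0],
    [0,0,0],
    [0,0,0],
    [0,0,0]
  ],
  "yaw": [0,0,0,0,0,0,0,0,0,0],
  "squeeze": 40
}}

```text
clock: 4.67
tool_pos: [0.4699, 0.1764, 0.0153]
eef_rot: [179.3, 1.7, -179.8]
contact_force: [-0.0, 0.6, -0.2]
gripper_width: 0.687
```

Call:
{"api": "send_rows", "payload": {
  "grip": [255,255,255,255,255,255,255,255,255,255,255],
  "delta_pos": [
    [0,0,-0.01],
    [0,0,-0.02],
    [0,0,-0.02],
    [0,0,-0.02],
    [0,0,-0.015],
    [0,0,-0.01],
    [0,0,0],
    [0,0,0],
    [0,0,0],
    [0,0,0],
    [0,0,0]
  ],
  "yaw": [0,0,0,0,0,0,0,0,0,0,0]
}}

```text
clock: 5.58
tool_pos: [0.4597, 0.1731, 0.1123]
eef_rot: [179.6, 0.9, -179.7]
contact_force: [-0.2, -0.1, -3.4]
gripper_width: 0.686
```

```bash
cat > st.py <<'E'
from cell import sensors
import numpy as np
np.set_printoptions(precision=3,suppress=True)
s=sensors.read_state()
for k in("clock","tool_pos","eef_rot","contact_force","moment","gripper_width"):print(k,s[k])
E
python3 st.py
```

```text
clock 5.5833
tool_pos [0.46  0.173 0.112]
eef_rot [ 179.565    0.869 -179.746]
contact_force [-0.193 -0.098 -3.351]
moment [0.025 0.064 0.003]
gripper_width 0.6864884076659351
```

Call:
{"api": "send_rows", "payload": {
  "grip": [255,255,255,255,255,255,255,255,255,255,255,255],
  "delta_pos": [
    [-0.04,0,0],
    [-0.035,0,0],
    [-0.028,0,0],
    [-0.02,0,0],
    [-0.013,0,0],
    [-0.007,0,0],
    [-0.003,0,0],
    [0,0,0],
    [0,0,0],
    [0,0,0],
    [0,0,0],
    [0,0,0]
  ],
  "yaw": [0,0,0,0,0,0,0,0,0,0,0,0]
}}

```text
clock: 6.58
tool_pos: [0.5981, 0.1715, 0.1007]
eef_rot: [-179.9, -0.7, -179.5]
contact_force: [-0.8, 0.1, -4.6]
gripper_width: 0.684
```

```bash
python3 st.py
```

```text
clock 6.5833
tool_pos [0.598 0.172 0.101]
eef_rot [-179.908   -0.716 -179.466]
contact_force [-0.811  0.094 -4.559]
moment [ 0.089 -0.004 -0.021]
gripper_width 0.6841604831032192
```

Call:
{"api": "send_rows", "payload": {
  "grip": [255,255,255,255,255,255,255,255,255,255,255,255],
  "delta_pos": [
    [0.04,0,0],
    [0.035,0,0],
    [0.028,0,0],
    [0.02,0,0],
    [0.013,0,0],
    [0.007,0,0],
    [0.003,0,0],
    [0,0,0],
    [0,0,0],
    [0,0,0],
    [0,0,0],
    [0,0,0]
  ],
  "yaw": [0,0,0,0,0,0,0,0,0,0,0,0]
}}

```text
clock: 7.58
tool_pos: [0.4486, 0.1707, 0.1044]
eef_rot: [179.9, -0.2, -179.4]
contact_force: [-0.6, 0.3, -4.2]
gripper_width: 0.689
```

```bash
python3 st.py
```

```text
clock 7.5833
tool_pos [0.449 0.171 0.104]
eef_rot [ 179.931   -0.183 -179.444]
contact_force [-0.56   0.284 -4.18 ]
moment [0.093 0.004 0.012]
gripper_width 0.6890554429484017
```

```bash
cat > av.py <<'E'
from cell import sensors,vision
import numpy as np
np.set_printoptions(precision=3,suppress=True)
L=[]
for i in range(6):
    s=sensors.read_state();L.append(np.r_[s["moment"],s["contact_force"],s["eef_rot"],s["tool_pos"]]);vision.camera("wrist")
L=np.array(L);print(s["clock"],s["tool_pos"],s["eef_rot"]);print("mean",L[:,:6].mean(0),"sd",L[:,:6].std(0))
E
python3 av.py
```

```text
7.8333 [0.448 0.171 0.104] [ 179.948   -0.242 -179.423]
mean [ 0.044 -0.003 -0.012  0.052  0.182 -4.181] sd [0.033 0.02  0.027 0.617 0.262 0.205]
```

Call:
{"api": "send_rows", "payload": {
  "grip": [255,255,255,255,255,255,255,255,255,255,255,255],
  "delta_pos": [
    [-0.041,0,0],
    [-0.041,0,0],
    [-0.02,0,0],
    [0.041,0,0],
    [0.041,0,0],
    [-0.041,0,0],
    [-0.041,0,0],
    [-0.035,0,0],
    [-0.025,0,0],
    [-0.015,0,0],
    [-0.008,0,0],
    [0,0,0]
  ],
  "yaw": [0,0,0,0,0,0,0,0,0,0,0,0]
}}

```text
clock: 8.88
tool_pos: [0.602, 0.1586, 0.0732]
eef_rot: [-178.6, -3.9, -179.2]
contact_force: [-0.0, 0.7, -4.0]
gripper_width: 0.691
```

```bash
python3 av.py
```

```text
9.1333 [0.599 0.159 0.074] [-178.669   -4.001 -179.14 ]
mean [ 0.098 -0.121  0.01  -0.306  0.128 -4.37 ] sd [0.025 0.032 0.011 0.143 0.503 0.282]
```

Call:
{"api": "send_rows", "payload": {
  "grip": [255,255,255,255,255,255,255,255,255,255,255,255],
  "delta_pos": [
    [0.041,0,0],
    [0.041,0,0],
    [0.02,0,0],
    [-0.041,0,0],
    [-0.041,0,0],
    [0.041,0,0],
    [0.041,0,0],
    [0.035,0,0],
    [0.025,0,0],
    [0.015,0,0],
    [0.008,0,0],
    [0,0,0]
  ],
  "yaw": [0,0,0,0,0,0,0,0,0,0,0,0]
}}

```text
clock: 10.18
tool_pos: [0.3941, 0.1533, 0.0785]
eef_rot: [-178.1, -5.4, -178.8]
contact_force: [0.1, -0.4, -4.6]
gripper_width: 0.687
```

```bash
python3 av.py
```

```text
10.4333 [0.398 0.154 0.078] [-178.177   -5.262 -178.953]
mean [ 0.088 -0.214  0.013  0.314 -0.133 -4.382] sd [0.03  0.048 0.024 0.553 0.393 0.562]
```

Call:
{"api": "send_rows", "payload": {
  "grip": [255,255,255,255,255,255,255,255,255,255,255,255],
  "delta_pos": [
    [-0.008,0,-0.008],
    [-0.01,0,-0.015],
    [-0.01,0,-0.02],
    [-0.01,0,-0.02],
    [-0.01,0,-0.02],
    [-0.01,0,-0.02],
    [-0.01,0,-0.02],
    [-0.005,0,-0.015],
    [0,0,-0.01],
    [0,0,-0.005],
    [0,0,0],
    [0,0,0]
  ],
  "yaw": [0,0,0,0,0,0,0,0,0,0,0,0]
}}

```text
clock: 11.48
tool_pos: [0.4932, 0.1572, 0.2257]
eef_rot: [-177.9, -5.7, -179.4]
contact_force: [-0.2, -0.5, -4.2]
gripper_width: 0.688
```

Call:
{"api": "send_rows", "payload": {
  "grip": [255,255,255,255,255,255,255],
  "delta_pos": [
    [0,0,0.04],
    [0,0,0.04],
    [0,0,0.02],
    [0,0,0],
    [0,0,0],
    [0,0,0],
    [0,0,0]
  ],
  "yaw": [0,0,0,0,0,0,0]
}}

```text
clock: 12.07
tool_pos: [0.4803, 0.1534, 0.1218]
eef_rot: [-177.9, -5.8, -179.3]
contact_force: [0.7, -0.6, -3.9]
gripper_width: 0.687
```

Call:
{"api": "send_rows", "payload": {
  "grip": [255,255,255,255,255,255,255,255,255,255,255],
  "delta_pos": [
    [-0.012,0,0],
    [-0.012,0,0],
    [-0.012,0,0],
    [-0.012,0,0],
    [-0.012,0,0],
    [-0.012,0,0],
    [-0.012,0,0],
    [-0.012,0,0],
    [-0.012,0,0],
    [0,0,0],
    [0,0,0]
  ],
  "yaw": [0,0,0,0,0,0,0,0,0,0,0]
}}

```text
clock: 12.98
tool_pos: [0.6058, 0.1581, 0.1247]
eef_rot: [-178.4, -4.4, -179.3]
contact_force: [0.4, -0.6, -4.6]
gripper_width: 0.685
```

Call:
{"api": "send_rows", "payload": {
  "grip": [255,255,255,255,255,255],
  "delta_pos": [
    [0.041,0,0],
    [0.041,0,0],
    [0,0,0],
    [0,0,0],
    [0,0,0],
    [0,0,0]
  ],
  "yaw": [0,0,0,0,0,0]
}}

```text
clock: 13.48
tool_pos: [0.5202, 0.1566, 0.1316]
eef_rot: [-178.4, -4.4, -179.3]
contact_force: [0.6, -0.8, -4.8]
gripper_width: 0.689
```

Call:
{"api": "send_rows", "payload": {
  "grip": [255,255,255,255,255,255,255,255,255,255,255,255],
  "delta_pos": [
    [-0.012,0,0],
    [-0.012,0,0],
    [-0.012,0,0],
    [-0.012,0,0],
    [-0.012,0,0],
    [-0.012,0,0],
    [-0.012,0,0],
    [-0.012,0,0],
    [0,0,0],
    [0.041,0,0],
    [0.041,0,0],
    [0,0,0]
  ],
  "yaw": [0,0,0,0,0,0,0,0,0,0,0,0]
}}

```text
clock: 14.48
tool_pos: [0.5477, 0.1557, 0.1281]
eef_rot: [-178.3, -4.0, -179.7]
contact_force: [-1.5, 0.6, -5.6]
gripper_width: 0.684
```

Call:
{"api": "send_rows", "payload": {
  "grip": [255,255,255,255,255,255,255,255,255,255,255,255],
  "delta_pos": [
    [-0.012,0,0],
    [-0.012,0,0],
    [-0.012,0,0],
    [-0.012,0,0],
    [-0.012,0,0],
    [-0.012,0,0],
    [-0.012,0,0],
    [-0.012,0,0],
    [0,0,0],
    [0.041,0,0],
    [0.041,0,0],
    [0,0,0]
  ],
  "yaw": [0,0,0,0,0,0,0,0,0,0,0,0]
}}

```text
clock: 15.48
tool_pos: [0.5799, 0.1534, 0.1224]
eef_rot: [-178.2, -3.5, 179.9]
contact_force: [-2.4, -0.6, -5.3]
gripper_width: 0.688
```

Call:
{"api": "send_rows", "payload": {
  "grip": [255,255,255,255,255,255,255,255,255],
  "delta_pos": [
    [0.03,0.006,0.01],
    [0.03,0.006,0.015],
    [0.025,0.006,0.015],
    [0.015,0.004,0.015],
    [0.0,0,0.01],
    [0,0,0.005],
    [0,0,0],
    [0,0,0],
    [0,0,0]
  ],
  "yaw": [0,0,0,0,0,0,0,0,0]
}}

```text
clock: 16.23
tool_pos: [0.4833, 0.1742, 0.0583]
eef_rot: [-178.4, -2.8, 179.7]
contact_force: [0.1, 0.3, -3.6]
gripper_width: 0.683
```

Call:
{"api": "send_rows", "payload": {
  "grip": [255,255,255,255,255,255,255,255],
  "delta_pos": [
    [0.006,0.001,0.01],
    [0.006,0.001,0.01],
    [0,0,0.01],
    [0,0,0.005],
    [0,0,0.003],
    [0,0,0.003],
    [0,0,0],
    [0,0,0]
  ],
  "yaw": [0,0,0,0,0,0,0,0]
}}

```text
clock: 16.9
tool_pos: [0.481, 0.1753, 0.0198]
eef_rot: [-178.6, -1.9, 179.3]
contact_force: [-0.5, -0.2, -3.9]
gripper_width: 0.689
```

Call:
{"api": "send_rows", "payload": {
  "grip": [255,255,255,255,255,255,255,255],
  "delta_pos": [
    [0.006,0.001,0],
    [0.005,0,0],
    [0.002,0,0],
    [0,0,0],
    [0,0,0.003],
    [0,0,0.003],
    [0,0,0.002],
    [0,0,0]
  ],
  "yaw": [0,0,0.005,0.005,0,0,0,0]
}}

```text
clock: 17.57
tool_pos: [0.4664, 0.1766, 0.0165]
eef_rot: [-178.6, -1.8, 178.7]
contact_force: [-0.1, 0.1, -4.3]
gripper_width: 0.685
```

Call:
{"api": "send_rows", "payload": {
  "grip": [255,255,255,255,255,255,255,255],
  "delta_pos": [
    [-0.002,0,0],
    [-0.001,0,0.001],
    [0,0,0.003],
    [0,0,0.003],
    [0,0,0.003],
    [0,0,0.003],
    [0,0,0.002],
    [0,0,0]
  ],
  "yaw": [-0.013,-0.012,0,0,0,0,0,0]
}}

```text
clock: 18.23
tool_pos: [0.4697, 0.1765, 0.0159]
eef_rot: [-178.8, -2.1, -179.9]
contact_force: [-0.1, 0.9, -3.6]
gripper_width: 0.693
```

Call:
{"api": "send_rows", "payload": {
  "grip": [255,255,255,255,255],
  "delta_pos": [
    [0,0,0.006],
    [0,0,0.006],
    [0,0,0.005],
    [0,0,0],
    [0,0,0]
  ],
  "yaw": [0,0,0,0,0]
}}

```text
clock: 18.65
tool_pos: [0.4729, 0.177, 0.0145]
eef_rot: [-179.0, -1.9, 180.0]
contact_force: [0.4, -0.2, -4.3]
gripper_width: 0.691
```

```bash
python3 av.py; python3 w.py w2 118
```

```text
18.9 [0.471 0.176 0.013] [-178.919   -2.123  179.955]
mean [ 0.065 -0.08  -0.017 -0.375  0.11  -4.4  ] sd [0.022 0.034 0.023 0.466 0.831 0.488]
[0.47138584 0.1764071  0.01276843] [-178.9197685    -2.12263926  179.95118598] [-0.1 -0.2  0.  -0.2 -0.   0.1 -0.1]
[array([408.4, 252.8]), array([95.3, 44.9]), np.float64(10.0)] (416, 0, 144, 253)
[array([405.4, 119.9]), array([ 80.9, 100.9]), np.float64(0.2)] (0, 0, 260, 235)
```

View pics/w2.png

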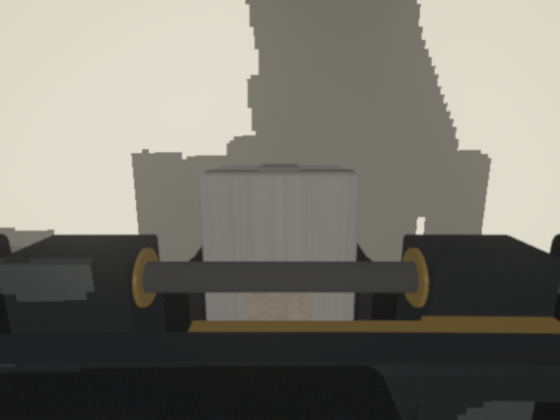

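Wrist view: the tin is held centred between the jaws at columns 205 to 355, with its base-side end at row 170. The force still reads full weight at this height, so I'm checking from the side.

Run:
```python
from cell import vision
import cv2
c=vision.camera("scene");cv2.imwrite("pics/s2.png",cv2.resize(c["img"][140:270,110:310],None,fx=4,fy=4,interpolation=2))
```

```text
(no output)
```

View pics/s2.png

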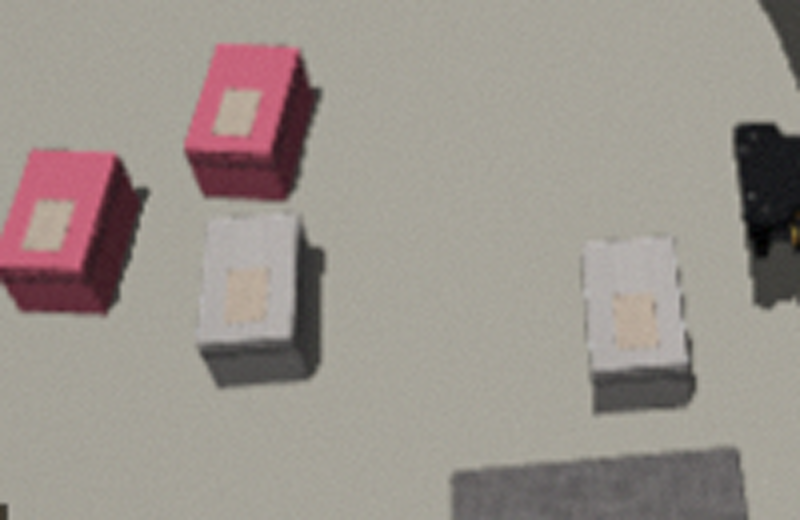

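I cropped the wrong side: this shows only the R and M tins, untouched. Taking the correct crop now.

Run:
```python
from cell import vision
import cv2
c=vision.camera("scene");cv2.imwrite("pics/s3.png",cv2.resize(c["img"][150:240,270:390],None,fx=6,fy=6,interpolation=2))
```

```text
(no output)
```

View pics/s3.png

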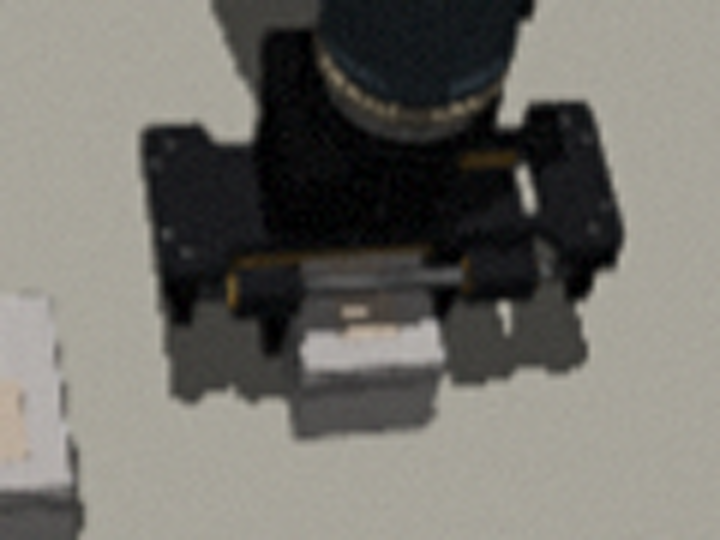

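Scene crop: the held tin's front face spans about px (331,212) at the top edge to (331,222.8) at the bottom.

Run:
```python
from h import *
import pickle
c=pickle.load(open("cams.pkl","rb"))["scene"]
im=c["img"]
for col in (322,330,336): print("orig col",col,[(r,tuple(im[r,col])) for r in range(206,224,1)])
from cell import vision
i2=vision.camera("scene")["img"]
for col in (326,332): print("now col",col,[(r,tuple(i2[r,col])) for r in range(204,228,1)])
uv=[(330,r) for r in (208,210,212,214,218,219,220,221,222,223)]
for z in (0,.056): print(z,onplane(c,uv,z)[:,0].round(3))
```

```text
orig col 322 [(206, (np.uint8(152), np.uint8(155), np.uint8(159))), (207, (np.uint8(154), np.uint8(156), np.uint8(160))), (208, (np.uint8(152), np.uint8(154), np.uint8(158))), (209, (np.uint8(154), np.uint8(156), np.uint8(160))), (210, (np.uint8(149), np.uint8(152), np.uint8(157))), (211, (np.uint8(120), np.uint8(122), np.uint8(126))), (212, (np.uint8(74), np.uint8(75), np.uint8(76))), (213, (np.uint8(54), np.uint8(53), np.uint8(54))), (214, (np.uint8(54), np.uint8(54), np.uint8(54))), (215, (np.uint8(63), np.uint8(64), np.uint8(65))), (216, (np.uint8(68), np.uint8(71), np.uint8(71))), (217, (np.uint8(73), np.uint8(75), np.uint8(77))), (218, (np.uint8(66), np.uint8(68), np.uint8(69))), (219, (np.uint8(72), np.uint8(73), np.uint8(74))), (220, (np.uint8(70), np.uint8(71), np.uint8(73))), (221, (np.uint8(72), np.uint8(72), np.uint8(72))), (222, (np.uint8(98), np.uint8(103), np.uint8(106))), (223, (np.uint8(132), np.uint8(140), np.uint8(144)))]
orig col 330 [(206, (np.uint8(135), np.uint8(139), np.uint8(145))), (207, (np.uint8(155), np.uint8(157), np.uint8(161))), (208, (np.uint8(155), n
[... 3750 characters left out ...]
uint8(78), np.uint8(78), np.uint8(79))), (218, (np.uint8(80), np.uint8(79), np.uint8(82))), (219, (np.uint8(78), np.uint8(78), np.uint8(79))), (220, (np.uint8(77), np.uint8(78), np.uint8(81))), (221, (np.uint8(75), np.uint8(76), np.uint8(79))), (222, (np.uint8(121), np.uint8(130), np.uint8(132))), (223, (np.uint8(155), np.uint8(165), np.uint8(168))), (224, (np.uint8(153), np.uint8(164), np.uint8(168))), (225, (np.uint8(159), np.uint8(167), np.uint8(171))), (226, (np.uint8(153), np.uint8(163), np.uint8(166))), (227, (np.uint8(155), np.uint8(166), np.uint8(168)))]
0 [0.473 0.479 0.486 0.492 0.505 0.508 0.511 0.514 0.517 0.52 ]
0.056 [0.51  0.516 0.522 0.528 0.54  0.543 0.545 0.548 0.551 0.554]
```

The tin is back within about 3 mm of its original pose, so I'll release it gently and back off.

Call:
{"api": "send_rows", "payload": {
  "grip": [0,0,0,0,0,0,0,0],
  "delta_pos": [
    [0,0,0],
    [0,0,0],
    [0,0,0],
    [0,0,0],
    [0,0,0],
    [0,0,0],
    [0,0,0],
    [0,0,0]
  ],
  "yaw": [0,0,0,0,0,0,0,0]
}}

```text
clock: 19.82
tool_pos: [0.4744, 0.1778, 0.0153]
eef_rot: [-179.1, -1.8, 180.0]
contact_force: [-0.2, 0.7, -0.3]
gripper_width: 0.995
```

```bash
python3 av.py
```

```text
20.0667 [0.474 0.178 0.015] [-179.075   -1.789  179.957]
mean [ 0.045 -0.034  0.001 -0.261  0.123  0.125] sd [0.012 0.009 0.026 0.448 0.403 0.506]
```

Call:
{"api": "send_rows", "payload": {
  "grip": [0,0,0,0,0,0,0,0,0,0,0,0],
  "delta_pos": [
    [0,0,-0.015],
    [0,0,-0.025],
    [0,0,-0.025],
    [0,0,-0.02],
    [-0.006,-0.02,-0.005],
    [-0.008,-0.028,0],
    [-0.008,-0.028,0],
    [-0.008,-0.028,0],
    [-0.006,-0.025,0],
    [-0.005,-0.015,0],
    [0,0,0],
    [0,0,0]
  ],
  "yaw": [0,0,0,0,0,0,0,0,0,0,0,0],
  "squeeze": 55
}}

```text
clock: 21.12
tool_pos: [0.5196, 0.0312, 0.1107]
eef_rot: [-179.1, -1.8, -179.7]
contact_force: [0.0, 0.1, 0.6]
gripper_width: 1.002
```

Call:
{"api": "send_rows", "payload": {
  "grip": [0,0,0,0],
  "delta_pos": [
    [0,0,0],
    [0,0,0],
    [0,0,0],
    [0,0,0]
  ],
  "yaw": [0,0,0,0]
}}

```text
clock: 21.45
tool_pos: [0.5182, 0.0357, 0.1102]
eef_rot: [-179.2, -1.9, -179.4]
contact_force: [-1.9, -0.2, -0.2]
gripper_width: 1.001
```

Call:
{"api": "send_rows", "payload": {
  "grip": [0,0,0,0,0,0,0,0,0,0],
  "delta_pos": [
    [0.002,-0.008,0],
    [0.001,-0.008,0],
    [0,-0.006,0],
    [0,0,0],
    [0,0,0.01],
    [0,0,0.015],
    [0,0,0.012],
    [0,0,0],
    [0,0,0],
    [0,0,0]
  ],
  "yaw": [-0.01,-0.007,0,0,0,0,0,0,0,0]
}}

```text
clock: 22.28
tool_pos: [0.5137, 0.012, 0.0708]
eef_rot: [-179.3, -1.9, -178.2]
contact_force: [-0.7, -0.3, 0.7]
gripper_width: 1.001
```

Call:
{"api": "send_rows", "payload": {
  "grip": [0,0,0,0,0,0,0,0,0],
  "delta_pos": [
    [-0.001,0,0.01],
    [-0.001,0,0.013],
    [-0.001,0,0.013],
    [0,0,0.01],
    [0,0,0.006],
    [0,0,0.003],
    [0,0,0],
    [0,0,0],
    [0,0,0]
  ],
  "yaw": [0,0,0,0,0,0,0,0,0]
}}

```text
clock: 23.03
tool_pos: [0.5181, 0.012, 0.0139]
eef_rot: [-179.3, -1.5, -178.2]
contact_force: [0.0, 0.3, -0.5]
gripper_width: 0.999
```

Call:
{"api": "send_rows", "payload": {
  "grip": [255,255,255,255,255,255,255,255],
  "delta_pos": [
    [0,0,0],
    [0,0,0],
    [0,0,0],
    [0,0,0],
    [0,0,0],
    [0,0,0],
    [0,0,0],
    [0,0,0]
  ],
  "yaw": [0,0,0,0,0,0,0,0],
  "squeeze": 55
}}

```text
clock: 23.7
tool_pos: [0.5195, 0.0127, 0.0157]
eef_rot: [-179.4, -1.3, -178.2]
contact_force: [0.0, -0.7, 0.1]
gripper_width: 0.689
```

Call:
{"api": "send_rows", "payload": {
  "grip": [255,255,255,255,255,255,255,255,255,255],
  "delta_pos": [
    [0,0,-0.01],
    [0,0,-0.018],
    [0,0,-0.02],
    [0,0,-0.02],
    [0,0,-0.015],
    [0,0,-0.01],
    [0,0,0],
    [0,0,0],
    [0,0,0],
    [0,0,0]
  ],
  "yaw": [0,0,0,0,0,0,0,0,0,0]
}}

```text
clock: 24.53
tool_pos: [0.5152, 0.0122, 0.1113]
eef_rot: [-179.2, -2.0, -178.2]
contact_force: [-0.6, -0.3, -3.9]
gripper_width: 0.69
```

```bash
python3 av.py
```

```text
24.7833 [0.516 0.012 0.111] [-179.233   -1.999 -178.184]
mean [ 0.053 -0.063  0.011 -0.371 -0.091 -3.763] sd [0.026 0.023 0.039 0.288 0.336 0.305]
```

Call:
{"api": "send_rows", "payload": {
  "grip": [255,255,255,255,255,255,255,255,255,255,255,255],
  "delta_pos": [
    [-0.04,0,0],
    [-0.035,0,0],
    [-0.028,0,0],
    [-0.02,0,0],
    [-0.013,0,0],
    [-0.007,0,0],
    [-0.003,0,0],
    [0,0,0],
    [0,0,0],
    [0,0,0],
    [0,0,0],
    [0,0,0]
  ],
  "yaw": [0,0,0,0,0,0,0,0,0,0,0,0]
}}

```text
clock: 25.83
tool_pos: [0.6564, 0.0165, 0.0983]
eef_rot: [-179.2, -3.1, -178.2]
contact_force: [0.3, 0.2, -4.1]
gripper_width: 0.687
```

```bash
python3 av.py
```

```text
26.0833 [0.657 0.017 0.098] [-179.208   -3.043 -178.162]
mean [ 0.042 -0.096  0.026  0.152 -0.079 -3.883] sd [0.023 0.028 0.019 0.421 0.334 0.561]
```

Call:
{"api": "send_rows", "payload": {
  "grip": [255,255,255,255,255,255,255,255,255,255,255,255],
  "delta_pos": [
    [0.04,0,0],
    [0.035,0,0],
    [0.028,0,0],
    [0.02,0,0],
    [0.013,0,0],
    [0.007,0,0],
    [0.003,0,0],
    [0,0,0],
    [0,0,0],
    [0,0,0],
    [0,0,0],
    [0,0,0]
  ],
  "yaw": [0,0,0,0,0,0,0,0,0,0,0,0]
}}

```text
clock: 27.13
tool_pos: [0.5113, 0.0118, 0.1058]
eef_rot: [-179.2, -2.6, -178.2]
contact_force: [-0.4, 0.2, -4.8]
gripper_width: 0.687
```

```bash
python3 av.py
```

```text
27.3833 [0.51  0.012 0.106] [-179.196   -2.609 -178.161]
mean [ 0.058 -0.1   -0.01  -0.412  0.301 -4.237] sd [0.027 0.019 0.018 0.302 0.522 0.572]
```

Both the L and M moment readings follow the same tilt line, with no end-to-end shift, so both are silent. I'm putting M back.

Call:
{"api": "send_rows", "payload": {
  "grip": [255,255,255,255,255,255,255,255,255,255,255],
  "delta_pos": [
    [-0.003,0,0.008],
    [-0.003,0,0.014],
    [-0.002,0,0.016],
    [0,0,0.016],
    [0,0,0.012],
    [0,0,0.008],
    [0,0,0.005],
    [0,0,0],
    [0,0,0],
    [0,0,0],
    [0,0,0]
  ],
  "yaw": [0,0,0,0,0,0,0,0,0,0,0]
}}

```text
clock: 28.35
tool_pos: [0.5184, 0.0111, 0.0215]
eef_rot: [-179.2, -2.3, -178.1]
contact_force: [1.2, 0.8, -4.0]
gripper_width: 0.685
```

Call:
{"api": "send_rows", "payload": {
  "grip": [255,255,255,255,255,255],
  "delta_pos": [
    [-0.001,0.0015,0.004],
    [0,0,0.005],
    [0,0,0.003],
    [0,0,0],
    [0,0,0],
    [0,0,0]
  ],
  "yaw": [0,0,0,0,0,0]
}}

```text
clock: 28.85
tool_pos: [0.5225, 0.0132, 0.018]
eef_rot: [-179.4, -1.9, -178.3]
contact_force: [-0.1, 0.5, -3.5]
gripper_width: 0.689
```

```bash
python3 av.py
```

```text
29.1 [0.522 0.013 0.017] [-179.35    -2.012 -178.314]
mean [ 0.089 -0.079  0.     0.064  0.214 -4.162] sd [0.034 0.024 0.022 0.398 0.429 0.754]
```

Call:
{"api": "send_rows", "payload": {
  "grip": [255,255,255,255,255,0,0,0,0,0,0,0],
  "delta_pos": [
    [0.003,0,0.002],
    [0.001,0,0.002],
    [0,0,0.002],
    [0,0,0],
    [0,0,0],
    [0,0,0],
    [0,0,0],
    [0,0,0],
    [0,0,0],
    [0,0,0],
    [0,0,0],
    [0,0,0]
  ],
  "yaw": [0,0,0,0,0,0,0,0,0,0,0,0]
}}

```text
clock: 30.15
tool_pos: [0.5205, 0.013, 0.0163]
eef_rot: [-179.4, -1.7, -178.4]
contact_force: [0.1, -0.4, -0.4]
gripper_width: 0.992
```

Call:
{"api": "send_rows", "payload": {
  "grip": [0,0,0,0,0,0,0,0,0,0,0,0],
  "delta_pos": [
    [0,0,-0.015],
    [0,0,-0.025],
    [0,0,-0.025],
    [0,0,-0.02],
    [0.003,-0.018,-0.005],
    [0.005,-0.028,0],
    [0.005,-0.03,0],
    [0.005,-0.03,0],
    [0.005,-0.03,0],
    [0.005,-0.03,0],
    [0.005,-0.03,0],
    [0.005,-0.025,0]
  ],
  "yaw": [0,0,0,0,0,0,0,0,0,0,0,0]
}}

```text
clock: 31.15
tool_pos: [0.4944, -0.2081, 0.1143]
eef_rot: [-179.6, -1.5, -177.3]
contact_force: [0.4, -0.7, -0.4]
gripper_width: 1.002
```

Call:
{"api": "send_rows", "payload": {
  "grip": [0,0,0,0,0],
  "delta_pos": [
    [0.003,-0.015,0],
    [0.001,-0.01,0],
    [0,0,0],
    [0,0,0],
    [0,0,0]
  ],
  "yaw": [0,0,0,0,0]
}}

```text
clock: 31.57
tool_pos: [0.4892, -0.241, 0.1147]
eef_rot: [-179.4, -1.5, -177.9]
contact_force: [-0.7, 0.4, 0.2]
gripper_width: 1.001
```

Call:
{"api": "send_rows", "payload": {
  "grip": [0,0,0,0,0,0,0,0,0,0],
  "delta_pos": [
    [0.007,0.005,0],
    [0.006,0.005,0],
    [0.002,0.001,0],
    [0,0,0],
    [0,0,0.01],
    [0,0,0.015],
    [0,0,0.012],
    [0,0,0],
    [0,0,0],
    [0,0,0]
  ],
  "yaw": [0.01,0.005,0,0,0,0,0,0,0,0]
}}

```text
clock: 32.4
tool_pos: [0.4729, -0.2217, 0.0751]
eef_rot: [-179.6, -1.5, -178.2]
contact_force: [-0.6, 0.0, 0.4]
gripper_width: 1.0
```

Call:
{"api": "send_rows", "payload": {
  "grip": [0,0,0,0,0,0,0,0,0,0,0,0],
  "delta_pos": [
    [0,-0.004,0],
    [0,-0.003,0],
    [0,0,0],
    [0,0,0.01],
    [0,0,0.013],
    [0,0,0.013],
    [0,0,0.01],
    [0,0,0.007],
    [0,0,0.004],
    [0,0,0],
    [0,0,0],
    [0,0,0]
  ],
  "yaw": [0.005,0,0,0,0,0,0,0,0,0,0,0]
}}

```text
clock: 33.4
tool_pos: [0.4744, -0.2319, 0.0162]
eef_rot: [-179.4, -1.1, -178.6]
contact_force: [-0.2, -0.3, 0.4]
gripper_width: 0.995
```

Call:
{"api": "send_rows", "payload": {
  "grip": [255,255,255,255,255,255,255,255],
  "delta_pos": [
    [0,0,0],
    [0,0,0],
    [0,0,0],
    [0,0,0],
    [0,0,0],
    [0,0,0],
    [0,0,0],
    [0,0,0]
  ],
  "yaw": [0,0,0,0,0,0,0,0],
  "squeeze": 55
}}

```text
clock: 34.07
tool_pos: [0.4755, -0.2316, 0.0178]
eef_rot: [-179.4, -0.9, -178.5]
contact_force: [-0.0, 0.0, -0.3]
gripper_width: 0.686
```

Call:
{"api": "send_rows", "payload": {
  "grip": [255,255,255,255,255,255,255,255,255,255],
  "delta_pos": [
    [0,0,-0.01],
    [0,0,-0.018],
    [0,0,-0.02],
    [0,0,-0.02],
    [0,0,-0.015],
    [0,0,-0.01],
    [0,0,0],
    [0,0,0],
    [0,0,0],
    [0,0,0]
  ],
  "yaw": [0,0,0,0,0,0,0,0,0,0]
}}

```text
clock: 34.9
tool_pos: [0.4712, -0.2292, 0.1128]
eef_rot: [-179.6, -1.6, -178.6]
contact_force: [-1.1, 0.9, -4.1]
gripper_width: 0.686
```

```bash
python3 av.py
```

```text
35.15 [ 0.472 -0.229  0.113] [-179.6     -1.606 -178.575]
mean [ 0.069 -0.052  0.007 -0.519  0.273 -4.058] sd [0.035 0.02  0.02  0.404 0.431 0.635]
```

Call:
{"api": "send_rows", "payload": {
  "grip": [255,255,255,255,255,255,255,255,255,255,255,255],
  "delta_pos": [
    [-0.04,0,0],
    [-0.035,0,0],
    [-0.028,0,0],
    [-0.02,0,0],
    [-0.013,0,0],
    [-0.007,0,0],
    [-0.003,0,0],
    [0,0,0],
    [0,0,0],
    [0,0,0],
    [0,0,0],
    [0,0,0]
  ],
  "yaw": [0,0,0,0,0,0,0,0,0,0,0,0]
}}

```text
clock: 36.2
tool_pos: [0.6137, -0.2256, 0.1023]
eef_rot: [-179.9, -2.5, -178.9]
contact_force: [0.2, 0.2, -3.5]
gripper_width: 0.685
```

```bash
python3 av.py
```

```text
36.45 [ 0.615 -0.225  0.102] [-179.867   -2.441 -178.834]
mean [ 0.046 -0.016 -0.007 -0.127 -0.004 -4.102] sd [0.041 0.042 0.024 0.412 0.635 0.364]
```

Call:
{"api": "send_rows", "payload": {
  "grip": [255,255,255,255,255,255,255,255,255,255,255,255],
  "delta_pos": [
    [0.04,0,0],
    [0.035,0,0],
    [0.028,0,0],
    [0.02,0,0],
    [0.013,0,0],
    [0.007,0,0],
    [0.003,0,0],
    [0,0,0],
    [0,0,0],
    [0,0,0],
    [0,0,0],
    [0,0,0]
  ],
  "yaw": [0,0,0,0,0,0,0,0,0,0,0,0]
}}

```text
clock: 37.5
tool_pos: [0.4702, -0.2277, 0.1089]
eef_rot: [-179.7, -1.8, -178.6]
contact_force: [-0.2, -0.2, -4.0]
gripper_width: 0.683
```

```bash
python3 av.py
```

```text
37.75 [ 0.469 -0.228  0.109] [-179.756   -1.876 -178.591]
mean [ 0.064 -0.112  0.003  0.044 -0.174 -4.027] sd [0.023 0.038 0.027 0.639 0.525 0.304]
```

R's moment moves from +0.06 to −0.06 Nm about the silent-tin line as it is shaken end to end, which matches a 260 g ball at ±24 mm. R is the one that rattles. I'm carrying it slowly to the mat.

Call:
{"api": "send_rows", "payload": {
  "grip": [255,255,255,255,255,255,255,255,255,255,255,255],
  "delta_pos": [
    [-0.004,0.006,-0.008],
    [-0.009,0.012,-0.01],
    [-0.011,0.014,-0.01],
    [-0.011,0.014,-0.01],
    [-0.011,0.014,-0.01],
    [-0.011,0.014,-0.008],
    [-0.011,0.014,-0.006],
    [-0.011,0.014,-0.004],
    [-0.011,0.014,-0.002],
    [-0.011,0.014,0],
    [-0.011,0.014,0],
    [-0.011,0.014,0]
  ],
  "yaw": [0,0,0,0,0,0,0,0,0,0,0,0]
}}

```text
clock: 38.8
tool_pos: [0.5958, -0.0584, 0.1817]
eef_rot: [-179.8, -1.7, -179.1]
contact_force: [0.8, 0.0, -3.7]
gripper_width: 0.689
```

Call:
{"api": "send_rows", "payload": {
  "grip": [255,255,255,255,255,255,255,255],
  "delta_pos": [
    [-0.011,0.014,0],
    [-0.009,0.012,0],
    [-0.006,0.008,0],
    [-0.003,0.004,0],
    [0,0,0],
    [0,0,0],
    [0,0,0],
    [0,0,0]
  ],
  "yaw": [0,0,0,0,0,0,0,0]
}}

```text
clock: 39.47
tool_pos: [0.6263, -0.0121, 0.1819]
eef_rot: [-179.8, -1.7, -178.7]
contact_force: [-0.1, 0.4, -3.3]
gripper_width: 0.688
```

Call:
{"api": "send_rows", "payload": {
  "grip": [255,255,255,255,255,255,255,255,255,255],
  "delta_pos": [
    [-0.007,-0.002,-0.001],
    [-0.007,-0.002,-0.001],
    [-0.005,-0.001,0],
    [0,0,0],
    [0,0,0],
    [0,0,0],
    [0,0,0],
    [0,0,0],
    [0,0,0],
    [0,0,0]
  ],
  "yaw": [0,0,0,0,0,0,0,0,0,0]
}}

```text
clock: 40.3
tool_pos: [0.6463, -0.0215, 0.1834]
eef_rot: [-179.7, -1.8, -179.1]
contact_force: [-0.1, -0.1, -4.0]
gripper_width: 0.687
```

```bash
python3 av.py
python3 - <<'E'
from cell import vision
import cv2,numpy as np
a=vision.camera("scene")["img"][130:330,60:440];b=vision.camera("top")["img"][130:330,110:460]
cv2.imwrite("pics/fin.png",np.vstack([cv2.resize(a,(560,295)),cv2.resize(b,(560,300))]))
E
```

```text
40.55 [ 0.647 -0.022  0.183] [-179.736   -1.82  -179.07 ]
mean [ 0.025 -0.026  0.013 -0.186 -0.117 -3.766] sd [0.033 0.025 0.02  0.383 0.62  0.377]
```

View pics/fin.png

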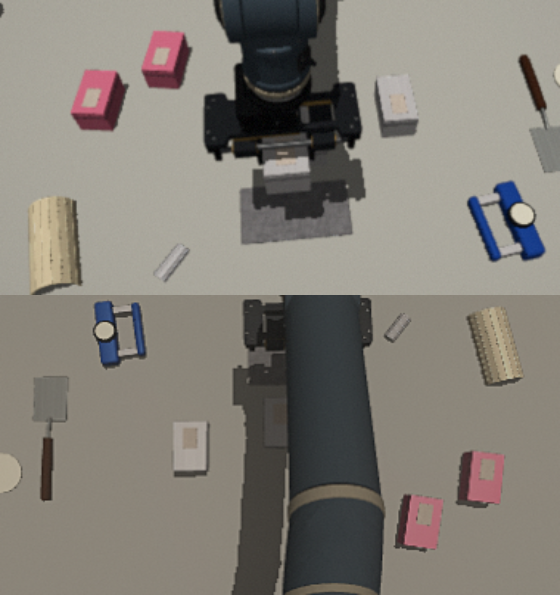

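Both silent tins stand upright where they were: L at composite (190,447), and M partly behind the arm at (277,420). The R tin is held level over the mat and the bystanders look untouched. Handing in.

```bash
python3 -c "
from cell import env
print(env.close_job())"; python3 st.py
```

```text
the job is handed in; nothing more can be done
None
the job is handed in; nothing more can be done
```

I found the rattling tin and handed the job in while holding it over the middle of the fitting mat. It is the rightmost plain tin seen from the robot, first standing near (0.476, −0.230).

- **Finding it:** I lifted and shook the left tin, then the middle one, then the right. The left and middle moment readings varied only with tool tilt. The right one swung by about ±0.06 Nm as it was shaken end to end, which fits a 260 g ball at ±24 mm.
- **Silent tins:** I set both back down. A camera check before release put the left tin within about 3 mm of its original place. I only checked the middle one by the gripper position and a final picture in which the arm partly hides it; it looked upright.
- **Final hold:** At 40.6 s the tool was at (0.647, −0.022, 0.183), with the mat centre at (0.647, −0.018). The bottom of the tin is about 0.16 m above the mat, tilted about 1° from how it was gripped. It was steady, with the weight reading about 4 N.
- **Bystanders:** None of the other items or the pink look-alikes looked moved in the final pictures.

**What went less well:** the vigorous shake of the left tin tilted the tool by up to about 5.8°. The tilt was mostly worked off before I set that tin down, at about 2°. The force reading showed no clear table contact before either release, so each tin may have dropped a millimetre or two.

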